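# Hold the clip-top jar's lid down on its seal for the clip

## Robot

A 6-joint arm with a two-finger parallel gripper is mounted at the origin on a cart in front of the work surface, level with it; the furniture and walls round the work are solid. World frame = base frame: x ahead of the robot, y to its left, z up, the work surface at z = 0. Lengths are in m, angles in rad, forces in N, time in s.
With the tool pointing down it reaches from about 0.325 to 0.775 m from the base axis. Payload 9.3 kg.
Tool frame: the origin (TCP) lies on the centre line of the jaws, within the pads' length; the fingertips stand 17 mm ahead of it and the grasp point (between the pads) lies 2 mm behind it; z points along the fingers, y is the line along which they close (so a half turn about z gives the same grasp; the last joint's range is limited). The gripper opens to 85 mm and grips with 20 to 120 N. Pads are 22 mm wide; open, the fingers measure 114 mm over their backs; the gripper's body (76 mm by 85 mm) begins 54 mm behind the grasp point. The pads swing forward as they close: fully open they stand 13 mm farther back than shut.
Start: joints at [0.988, 0.259, 0.021, 1.334, 0, 1.418], TCP at [0.229, 0.5, 0.248] pointing down, gripper open.
Joint ranges: [-3.04, 3.04], [-0.91, 1.82], [-1.04, 1.36], [-1.92, 1.95], [-1.52, 1.45], [-3.14, 3.14]. Speed limits (rad/s): [2.22, 2.22, 2.79, 3.14, 3.14, 3.14].

## Interface

Orientations are given as a rotation vector (axis times angle).
In Python, from cell import env gives the robot as it stands.
- The arm moves only by the shell command python3 -m jog 'ROWS'. ROWS is JSON, a list that holds one entry, the list of rows, each a list of 5 numbers: the shift along the tool's x, y, z in mm, then the turn about the tool's z in rad, then the opening in per cent of the stroke, from 0 (shut) to 100 (fully open). In form: [[[dx, dy, dz, twist, gripper], ...]]. A call has 1 to 8 rows; each row is the pose to reach, as a shift and turn from the pose commanded when the call began, along the tool's axes at that moment; what a row does not reach only later rows make up. A row lasts 1/8 s, in which the tool goes at most 62.5 mm and 10.7 degrees, less where a joint would pass 70% of its speed; a pose out of reach is approached as far as the arm can. A call with a gripper value outside its range is refused whole. The fingers move at their own pace and stop on an object; the grip force is fixed at half the most. Time passes only in rows, so rows that repeat a pose let the fingers close. It gives the time, the measured TCP pose, the force, the opening and the grip force at its end, in the units of the state.
- env.observe(): the state, without advancing time (a new reading comes with each control period).
- env.capture(name): name is "scene" or "side" or "wrist"; returns the picture (420x560x3 uint8, red, green, blue); there is no depth.
- env.calibration(name): a dict with "mtx" (3x3 intrinsics, pixels), "distortion" ([k1, k2, p1, p2, k3] as OpenCV has them; the pictures are not rectified), "extrinsics" (4x4, takes a point from world to camera coordinates); the wrist camera has in their place "tool_from_camera" (4x4, takes a point from camera to tool coordinates, whose origin is the TCP and whose axes are the flange's). Camera axes: x right, y down, z forward; pixel columns grow to the right and rows downward; lengths in m; the calibration is good to about 2 mm. A picture is of the moment at which its call begins: read the wrist's pose just before it. calibration takes no time and is no camera call.
- env.close_job(): hands the job in; it is judged then, once.
Trained networks look in the newest picture that a camera, given by its name, has taken for a name from the list of things; names that differ only in an ending like _2 or _b are one class to them, and where a whole thing is asked for, a point or a joint stands for the part that bears it (a point fixed in the world has none). Each returns a list of dicts, best first, with "score" (0 to 1); they miss things now and then, are a little off and sometimes report something else, mostly with a low value. They report only what shows in the picture. A call takes as long as a camera call.
- env.masks_of(camera, query): "pixels" (420x560 bool, what is visible of it) and "centre" ([row, column] in pixels, amid what is visible of it).
- env.mark_of(camera, query): "centre" ([row, column] in pixels: a listed point, or the origin of a listed thing).
The state is a dict: "t": time; "joints": joint angles; "qd": joint speeds; "joint_torque": joint torques, N m; "position": TCP position; "orientation": TCP orientation; "wrist_force": force on the tool from outside, world axes, zero at the start; "ft_torque": the same for the moment, N m; "finger_gap": finger opening in m; "grip_force": force on a finger pad.
Only numpy, scipy, OpenCV 4.12 (cv2) and the standard library are available. Lean on these libraries where they do the work, as an engineer would, in place of code of your own. Each camera call takes 0.05 s, during which the arm holds its last target. There are 200 camera calls.

## Task

The small clip-top jar has just been filled: lift the funnel out of its mouth and stand it on the tin tray, then swing the glass lid over without slamming it and press it down on its rubber seal with a steady push of about 12 N. Keep pressing and finish like that, without letting go: you are my third hand while I do up the wire clip. Leave the jar standing where it is and do not disturb the things around it.

Things in the scene. Friction and masses are not known exactly. Their poses are not given: they have to be found in the camera images.
- jar: Small clear glass clip-top jar with a rubber seal, half full of pale dry goods, funnel in its mouth, lid standing open: 90 mm in diameter, rim 140 mm above its foot, 0.7 to 1 kg, standing loose on the worktop (it slides or tips if pushed hard). Origin: centre of its foot. z points up, +x level to the jar's back, where the lid's hinge is; the clip is at the front (-x).
- jar_lid: The jar's round glass lid, 75 mm in diameter and 8 mm thick, 70 g. It turns with the lid, but its origin is placed so that it would coincide with the jar's if the lid lay level (pressed 0.07 rad into the seal); use point lid_top for the lid itself.
- lid_top (a point): Middle of the lid's outer face (the upper face once it is closed). Its z axis is the outward normal of that face: it points up when the lid is closed, and to the back, away from the mouth and below level, when the lid is open. The lid is a disc of 37.5 mm radius about this point; its underside is 8 mm below this point. Lying loosely on the seal it is 153 mm above the jar's foot, pressed level 150 mm.
- lid_angle (a joint): Lid angle, rad. Hinge line parallel to the jar's y axis, at jar x +42, z 142 mm. Starts open at 1.8 to 2.03 (leaning back; 2.03 is the stop); 1.5 is upright, 0 lies loosely on the springy seal. It stays where left near upright and sinks slowly shut below about 0.6. It moves with a force of well under 1 N at its free edge.
- seal_squeeze (a joint): How far the lid, lying shut, is pressed into the springy rubber seal: a further turn about the same hinge line, in rad, downward positive. 0 is untouched, 0.1 the stop. 10 N m per rad: pushed at the lid's middle, 42 mm from the hinge, 8 N gives 0.034, 12 N 0.05, 18 N 0.076, so about 5.7 N per mm of travel there.
- funnel: Steel jar funnel, 90 g, flat black handle. Origin: centre of the spout's foot, z up. The spout, 48 mm wide and 34 mm long, hangs in the jar's mouth with a few mm of play; above it a 73 mm shoulder sits on the rim, and a bowl flares to 98 mm at the top, 70 mm above the foot. The handle runs along -x, 52 to 114 mm from the axis. It stands steadily on its spout.
- funnel_handle (a point): Grip point of the funnel's handle: 85 mm from the funnel's axis along its -x axis and 66 mm above the foot of its spout. The handle is a level bar there, 14 mm wide and 13 mm high; it can be taken from above across its width.
- tray: Low tin tray lying on the worktop, 256 mm along its x axis and 366 mm along its y axis, floor 2 mm thick, rim 10 mm high. Origin: centre of its underside. A red butter dish (75 x 135 mm, 74 mm high) stands on it, somewhere about x +60, y -115 mm in the tray's frame; the half of the tray at +y is free.
- honey_jar: Bystander: jar of honey with a grey lid, 71 mm in diameter, 110 mm high, origin at its foot.
- spice0: Bystander: spice jar with a red cap, 45 mm in diameter, 106 mm high, origin at its foot.

How it is judged:
On the way, in this order (a step that is already met when the one before it is completed fails the run):
1. the funnel is out of the jar and stands on the tray, let go (x of funnel in the frame of tray between -0.11 and 0.11 m and y of funnel in the frame of tray between -0.165 and 0.165 m and z of funnel in the frame of tray below 0.012 m and angle between funnel's own z axis and vertical below 0.2 rad and contact force between the fingers and funnel below 0.1 N), for 0.3 s.
2. the lid has been swung over and lies on its seal (value of joint lid_angle below 0.05 rad), for 0.1 s.
3. the lid is pressed down on the seal with 8 to 18 N for a second (contact force between the fingers and jar_lid between 8 and 18 N and value of joint lid_angle below 0.03 rad and value of joint seal_squeeze above 0.02 rad), for 1 s.
At the end, for the whole second after the job is handed in: The program has finished while the robot's fingers still press the lid with 8 to 18 N and the lid is down on its seal (lid_angle under 0.03, seal_squeeze over 0.02); the funnel stands upright, let go, on the tray's floor; the jar is upright and within 60 mm of where it stood (all of step 1 and all of step 3 and angle between jar's own z axis and vertical below 0.05 rad and distance of jar from where it was at the start of the episode below 0.06 m); the arm keeps its last pose, push and grip.
It fails at once if the lid is pressed or struck with more than 30 N (contact force between the fingers and jar_lid above 30 N).
It fails at once if the lid is slammed (closing faster than 4 rad/s) (velocity of joint lid_angle below -4 rad/s).
It fails at once if the jar is tipped or pushed away (0.25 rad, 80 mm) (angle between jar's own z axis and vertical above 0.25 rad or distance of jar from where it was at the start of the episode above 0.08 m).
It fails at once if a bystander is moved by more than 40 mm (distance of any of honey_jar, spice0 from where it was at the start of the episode above 0.04 m).
It also fails if it takes over 72 s, if anything falls off the work surface, if the arm or the gripper's body presses on something with over 40 N, if the wrist force passes 120 N, or if a joint passes its speed limit or range.

## Working session

There is one attempt and no reset: what is moved stays moved. The work goes in short steps, Python scripts to look and compute and a shell command to move; the robot and the scene stay as the last step left them, time stands still between calls to the robot, and variables do not carry over. Pictures are saved under pics/ and viewed, at most 10 in all, crops included, and the job is handed in when it is done.

```bash
ls; mkdir -p pics
cat > h.py <<'E'
import numpy as np, cv2
from scipy.spatial.transform import Rotation as R
from scipy.optimize import least_squares
from cell import env
def ray(cam,rc,pose=None):
    c=env.calibration(cam); u=cv2.undistortPoints(np.array([[[rc[1],rc[0]]]],float),np.array(c["mtx"]),np.array(c["distortion"])).ravel()
    d=np.array([u[0],u[1],1.])
    if cam=="wrist":
        T=np.array(c["tool_from_camera"]); Rm=R.from_rotvec(pose["orientation"]).as_matrix()
        o=Rm@T[:3,3]+pose["position"]; d=Rm@T[:3,:3]@d
    else:
        E=np.array(c["extrinsics"]); o=-E[:3,:3].T@E[:3,3]; d=E[:3,:3].T@d
    return o,d/np.linalg.norm(d)
def at_z(cam,rc,z,pose=None):
    o,d=ray(cam,rc,pose); return o+d*(z-o[2])/d[2]
def tri(rays):
    A=sum(np.eye(3)-np.outer(d,d) for o,d in rays); b=sum((np.eye(3)-np.outer(d,d))@o for o,d in rays)
    p=np.linalg.solve(A,b); return p,[np.linalg.norm(np.cross(p-o,d)) for o,d in rays]
def save(cam,name):
    im=env.capture(cam); cv2.imwrite("pics/"+name,im[:,:,::-1]); return im
E
python3 - <<'E'
from h import *
np.set_printoptions(precision=4,suppress=True)
s=env.observe(); print(s)
ims={c:save(c,c+"0.png") for c in("scene","side","wrist")}
cv2.imwrite("pics/all0.png",cv2.resize(np.hstack([ims["scene"],ims["side"]]),(800,300))[:,:,::-1])
for q in["jar","jar_lid","lid_top","funnel","funnel_handle","tray","honey_jar","spice0"]:
    rs=[]
    for c in("scene","side","wrist"):
        m=env.mark_of(c,q)
        print(q,c,[(np.round(x["centre"],1),round(x["score"],2)) for x in m[:2]])
        if m and m[0]["score"]>.4: rs.append(ray(c,m[0]["centre"],s))
    if len(rs)>1: print("   ",*tri(rs))
E
```

```text
pics
{'t': 0.0, 'joints': array([0.9884, 0.2592, 0.0208, 1.3337, 0.    , 1.4182]), 'qd': array([ 0.0019,  0.0025, -0.0001,  0.0007, -0.0005,  0.0012]), 'joint_torque': array([  0.0009, -55.5642,  34.453 ,   0.0139,  -0.0001,   0.    ]), 'position': array([0.2291, 0.4998, 0.2477]), 'orientation': array([-0.6699, -3.0689,  0.0019]), 'wrist_force': array([ 0.7344,  0.7893, -0.0089]), 'ft_torque': array([-0.0272,  0.0255,  0.0037]), 'grip_force': 0.0, 'finger_gap': 0.08558919642147104}
jar scene [(array([243.1, 279.1]), 0.85)]
jar side [(array([236.7, 277.3]), 0.84)]
jar wrist []
    [ 0.5082  0.0689 -0.0043] [np.float64(0.0015802064426657988), np.float64(0.001580206442665909)]
jar_lid scene []
jar_lid side [(array([163.2, 297.3]), 0.34)]
jar_lid wrist []
lid_top scene [(array([196.7, 263.9]), 0.65)]
lid_top side [(array([207.4, 271. ]), 0.62)]
lid_top wrist []
    [0.5151 0.1285 0.1733] [np.float64(0.0005415063187852459), np.float64(0.000541506318785236)]
funnel scene [(array([225.1, 278.6]), 0.68)]
funnel side [(array([210.7, 277.5]), 0.72)]
funnel wrist []
    [0.5063 0.0635 0.0983] [
[... 210 characters left out ...]
0187  0.167 ] [np.float64(0.000171078458043144), np.float64(0.000171078458043336)]
tray scene [(array([297.3, 380.3]), 0.84)]
tray side [(array([163.4, 298. ]), 0.67)]
tray wrist []
    [ 0.5136 -0.3005  0.0034] [np.float64(0.002414143842425402), np.float64(0.0024141438424253817)]
honey_jar scene []
honey_jar side [(array([323.6, 272.5]), 0.62)]
honey_jar wrist [(array([371. , 258.3]), 0.85)]
    [ 0.4525  0.3717 -0.0101] [np.float64(0.00273448344725158), np.float64(0.0027344834472514275)]
spice0 scene [(array([194. , 214.1]), 0.72)]
spice0 side [(array([317.9, 235.9]), 0.64)]
spice0 wrist []
    [ 0.5501  0.3839 -0.0033] [np.float64(0.0010031772509201157), np.float64(0.0010031772509200565)]
```

View pics/all0.png

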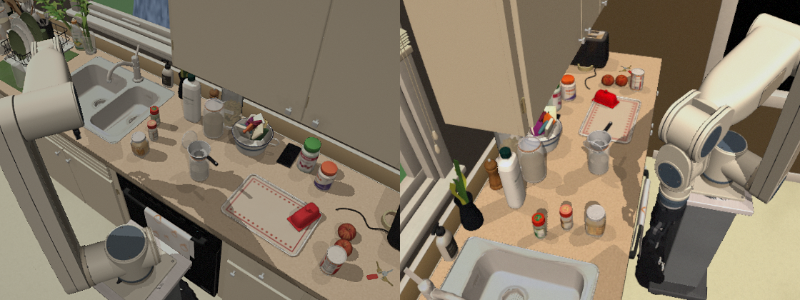

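The scene view shows the jar at (279,243), handle toward the tray, and the lid open on the far (+y) side. The tray's free half is the one near the jar. Moving above the handle.

```bash
python3 -m jog '[[[-40,-33,-50,0.15,100],[-448,-365,-60,1.39,100],[-448,-365,-60,1.39,100],[-448,-365,-60,1.39,100],[-448,-365,-60,1.39,100],[-448,-365,-60,1.39,100],[-448,-365,-60,1.39,100],[-448,-365,-60,1.39,100]]]'
```

```text
t: 2.35
position: [0.4426, 0.0652, 0.3057]
orientation: [2.484, 1.922, 0.001]
wrist_force: [1.6, -0.2, 0.3]
finger_gap: 0.0852
grip_force: 0.0
```

```bash
cat > look.py <<'E'
from h import *
import sys
np.set_printoptions(precision=4,suppress=True)
s=env.observe(); M=R.from_rotvec(s["orientation"]).as_matrix()
print(s["t"],s["position"],"x",M[:,0],"y",M[:,1],"j",s["joints"],"F",s["wrist_force"])
save("wrist",sys.argv[1])
for q in sys.argv[2:]:
    q,z=q.split(":"); m=env.mark_of("wrist",q)
    for x in m[:1]:
        p=at_z("wrist",x["centre"],float(z),s); print(q,np.round(x["centre"],1),round(x["score"],2),p,"tool mm",1000*M.T@(p-s["position"]))
E
python3 - <<'E'
E
python3 look.py w1.png funnel_handle:0.172 funnel:0.106 lid_top:0.17 jar:0 tray:0
```

```text
2.35 [0.4426 0.0652 0.3057] x [0.2512 0.9679 0.0003] y [ 0.9679 -0.2512  0.0008] j [-0.0417  0.0695 -0.0684  1.432   0.0001  1.783 ] F [ 1.6414 -0.2063  0.3247]
funnel_handle [280.5 353.7] 0.68 [ 0.4832 -0.0148  0.172 ] tool mm [-67.3377  59.3284 133.6843]
lid_top [ 79.8 362.4] 0.88 [0.5179 0.1297 0.17  ] tool mm [ 81.2899  56.55   135.7273]
jar [144.5 326.7] 0.83 [0.5023 0.0666 0.    ] tool mm [ 16.2228  57.2127 305.7081]
tray [390.  391.5] 0.89 [ 0.5168 -0.2985 -0.    ] tool mm [-333.5311  162.9424  305.6904]
```

```bash
python3 -m jog '[[[-34,30,20,0,60],[-67,59,70,0,60],[-67,59,70,0,60],[-67,59,70,0,60]]]'; python3 look.py w2.png funnel_handle:0.172 funnel:0.106 lid_top:0.17 jar:0 tray:0
```

```text
t: 3.15
position: [0.4825, -0.011, 0.2357]
orientation: [-2.478, -1.93, -0.0]
wrist_force: [-0.3, 0.5, 0.9]
finger_gap: 0.0514
grip_force: 0.0
3.15 [ 0.4825 -0.011   0.2357] x [0.2448 0.9696 0.0002] y [ 0.9696 -0.2448 -0.0002] j [-0.197   0.1483 -0.1542  1.2685  0.0003  1.6211] F [-0.2853  0.4594  0.9468]
funnel_handle [238.4 281.4] 0.8 [ 0.4833 -0.0151  0.172 ] tool mm [-3.8547  1.8011 63.6875]
lid_top [ 85.4 276.6] 0.73 [0.5003 0.0632 0.17  ] tool mm [76.2372 -0.832  65.7074]
jar [ 84.2 277.2] 0.64 [0.5018 0.0679 0.    ] tool mm [ 81.0965  -0.5434 235.7085]
```

View pics/w2.png

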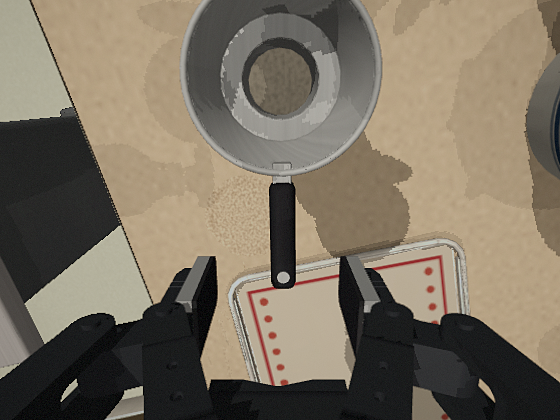

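The handle is vertical in the picture at column 282, rows 180–288, midway between the fingers, so I descend and grip.

```bash
python3 -m jog '[[[-4,1,35,0,50],[-4,1,66,0,50],[-4,1,66,0,50],[-4,1,66,0,0],[-4,1,66,0,0],[-4,1,66,0,0],[-4,1,66,0,0],[-4,1,66,0,0]]]'; python3 -m jog '[[[0,0,-5,0,0],[0,0,-20,0,0],[0,0,-35,0,0],[0,0,-50,0,0],[0,0,-65,0,0],[0,0,-65,0,0]]]'; python3 look.py w3.png tray:0
python3 -c "
from h import *
im=save('scene','s3.png')
for q in ('funnel','tray','jar'):
  m=env.mark_of('scene',q); print(q,[(x['centre'],x['score']) for x in m[:1]], at_z('scene',m[0]['centre'],0) if m else '')
"
```

```text
t: 4.45
position: [0.4833, -0.0165, 0.1699]
orientation: [2.479, 1.927, 0.002]
wrist_force: [2.7, -1.7, 4.3]
finger_gap: 0.0129
grip_force: 60.4
t: 5.2
position: [0.4832, -0.0164, 0.2353]
orientation: [2.479, 1.928, 0.002]
wrist_force: [0.1, -0.1, -1.1]
finger_gap: 0.0126
grip_force: 59.7
5.2 [ 0.4832 -0.0164  0.2353] x [0.2464 0.9692 0.    ] y [ 0.9692 -0.2464  0.0017] j [-0.2078  0.1486 -0.1547  1.2658 -0.      1.6119] F [ 0.0661 -0.1386 -1.0532]
funnel [([209.1, 274.0], 0.91)] [0.61574462 0.1679188  0.        ]
tray [([296.4, 382.1], 0.76)] [ 0.52442085 -0.30319549  0.        ]
jar [([243.1, 281.3], 0.73)] [0.51148028 0.060972   0.        ]
```

View pics/w3.png

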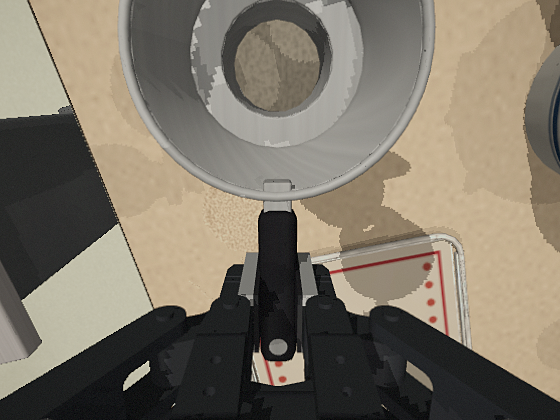

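The funnel is held level and clear of the jar. Carrying it to the free half of the tray.

```bash
python3 -m jog '[[[-40,11,0,0,0],[-90,25,0,0,0],[-140,39,0,0,0],[-190,53,0,0,0],[-235,66,20,0,0],[-256,72,60,0,0],[-256,72,100,0,0],[-256,72,100,0,0]]]'; python3 look.py w4.png tray:0; python3 -c "
from h import *
im=save('side','sd4.png'); im2=save('scene','s4.png')
cv2.imwrite('pics/c4.png',np.hstack([cv2.resize(im[90:240,200:400],(400,300)),cv2.resize(im2[190:340,280:480],(400,300))])[:,:,::-1])
"
```

```text
t: 6.5
position: [0.4878, -0.2814, 0.1315]
orientation: [-2.476, -1.924, 0.002]
wrist_force: [0.1, 0.1, -0.6]
finger_gap: 0.013
grip_force: 59.5
6.5 [ 0.4878 -0.2814  0.1315] x [0.2471 0.969  0.0026] y [ 0.969  -0.247  -0.0058] j [-0.6722  0.3429 -0.1626  1.0717  0.      1.1482] F [ 0.1092  0.0978 -0.6219]
tray [209.4 323. ] 0.87 [ 0.5171 -0.2971  0.    ] tool mm [ -8.3291  32.9556 131.2575]
```

View pics/c4.png

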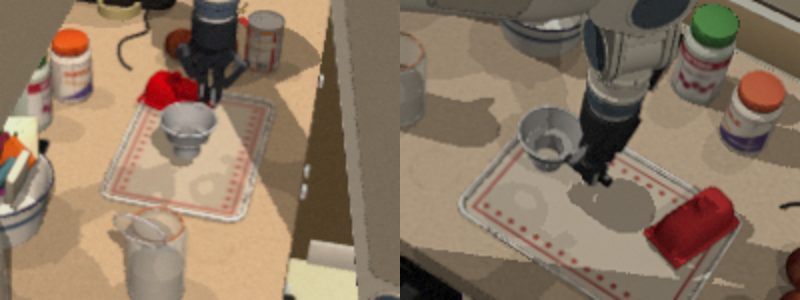

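Funnel hangs over the free half of the tray, away from the red dish. Lowering.

```bash
python3 -m jog '[[[0,0,25,0,0],[0,0,45,0,0],[0,0,56,0,0],[0,0,61,0,0],[0,0,63,0,0],[0,0,64,0,0],[0,0,64,0,0]]]'
```

```text
t: 7.58
position: [0.4896, -0.2823, 0.0706]
orientation: [2.48, 1.928, 0.0]
wrist_force: [0.1, 0.0, 0.3]
finger_gap: 0.0128
grip_force: 59.7
```

```bash
python3 -m jog '[[[0,0,2,0,0],[0,0,3.5,0,0],[0,0,4.5,0,0],[0,0,4.5,0,0]]]'
```

```text
t: 8.07
position: [0.4897, -0.2831, 0.0668]
orientation: [2.479, 1.926, -0.001]
wrist_force: [-2.8, -2.4, 8.6]
finger_gap: 0.0126
grip_force: 61.0
```

```bash
python3 -m jog '[[[0,0,-0.5,0,50],[0,0,-0.5,0,50],[0,0,-0.5,0,50],[0,0,-0.5,0,50],[0,0,-30,0,50],[0,0,-80,0,50],[0,0,-130,0,50],[0,0,-180,0,0]]]'; python3 -m jog '[[[0,0,-40,0,0],[60,0,-40,0,0],[60,0,-40,0,0]]]'; python3 look.py w5.png funnel:0.002 tray:0 lid_top:0.17 jar:0; python3 -c "
from h import *
np.set_printoptions(precision=4,suppress=True)
ims=[save(c,c+'5.png') for c in('side','scene')]
for q in ('lid_top','jar','funnel','tray'):
  rs=[]
  for c in('side','scene'):
    m=env.mark_of(c,q); print(q,c,[(x['centre'],round(x['score'],2)) for x in m[:2]])
    if m: rs.append(ray(c,m[0]['centre']))
  if len(rs)>1: print(tri(rs))
cv2.imwrite('pics/c5.png',np.hstack([cv2.resize(ims[0][90:270,200:380],(400,400)),cv2.resize(ims[1][150:330,230:410],(400,400))])[:,:,::-1])
"
```

```text
t: 9.07
position: [0.4893, -0.282, 0.2474]
orientation: [-2.48, -1.928, -0.0]
wrist_force: [-0.3, -0.3, -0.0]
finger_gap: 0.0259
grip_force: 0.0
t: 9.45
position: [0.5048, -0.2213, 0.2866]
orientation: [2.476, 1.932, 0.001]
wrist_force: [0.3, 0.6, -0.4]
finger_gap: 0.0
grip_force: 0.0
9.45 [ 0.5048 -0.2213  0.2866] x [0.2433 0.9699 0.0003] y [ 0.9699 -0.2433  0.0011] j [-0.5658  0.2523  0.1094  1.427   0.0007  1.2508] F [ 0.2798  0.5678 -0.4116]
tray [217.7 301.5] 0.77 [ 0.5161 -0.2936  0.    ] tool mm [-67.409   28.2444 286.5886]
lid_top side [([207.5, 271.0], 0.75)]
lid_top scene [([197.1, 265.6], 0.65)]
(array([0.517 , 0.1249, 0.1706]), [np.float64(0.002022300154275957), np.float64(0.0020223001542758823)])
jar side [([234.9, 279.9], 0.8)]
jar scene [([244.7, 279.7], 0.77)]
(array([ 0.5018,  0.062 , -0.0012]), [np.float64(0.00193839857334337), np.float64(0.0019383985733432492)])
funnel side []
funnel scene [([281.9, 348.6], 0.74)]
tray side [([164.8, 298.3], 0.68)]
tray scene [([296.5, 382.3], 0.95)]
(array([ 0.5164, -0.3024, -0.0008]), [np.float64(0.007460775638201271), np.float64(0.007460775638201224)])
```

View pics/c5.png

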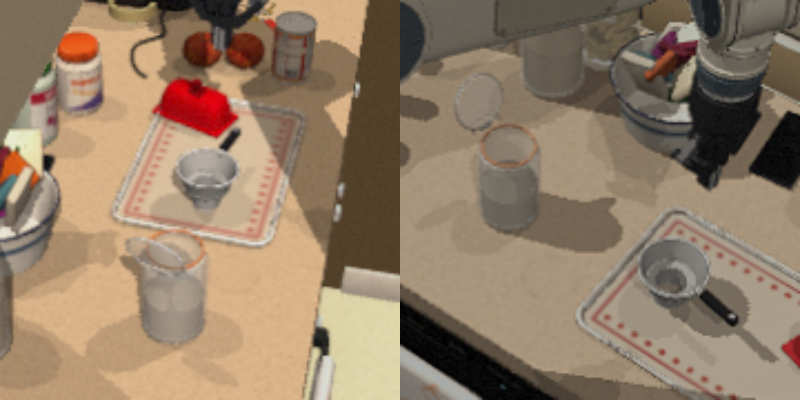

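The funnel stands upright on the tray, let go (scene crop ~(672,270)), and the lid leans back on the +y side. Next I pass over it and go behind the lid with closed fingers.

```bash
python3 -m jog '[[[40,-20,-10,0,0],[100,-40,-10,0,0],[160,-60,-10,0,0],[220,-72,-10,0,0],[280,-72,-10,0,0],[340,-72,-10,0,0],[405,-72,-10,0,0],[405,-72,-10,0,0]]]'; python3 look.py w6.png lid_top:0.17 jar:0
python3 - <<'E'
from h import *
ims=[save(c,c+'6.png') for c in('side','scene')]
w=cv2.imread('pics/w6.png')[:,:,::-1]
cv2.imwrite('pics/c6.png',np.hstack([cv2.resize(ims[0][110:260,200:350],(400,400)),cv2.resize(w,(400,400))])[:,:,::-1])
E
```

```text
t: 11.2
position: [0.5344, 0.1899, 0.295]
orientation: [-2.475, -1.934, 0.001]
wrist_force: [-0.4, -0.2, -0.2]
finger_gap: 0.0001
grip_force: 0.0
11.2 [0.5344 0.1899 0.295 ] x [0.2418 0.9703 0.0002] y [ 0.9703 -0.2418 -0.0009] j [0.1932 0.2809 0.1702 1.4608 0.0005 2.0081] F [-0.3541 -0.1805 -0.2133]
lid_top [258.6 278. ] 0.31 [0.5236 0.1465 0.17  ] tool mm [-44.658    0.0957 124.997 ]
jar [260.1 277.7] 0.64 [0.5038 0.0675 0.    ] tool mm [-126.184     0.147   294.9845]
```

View pics/c6.png

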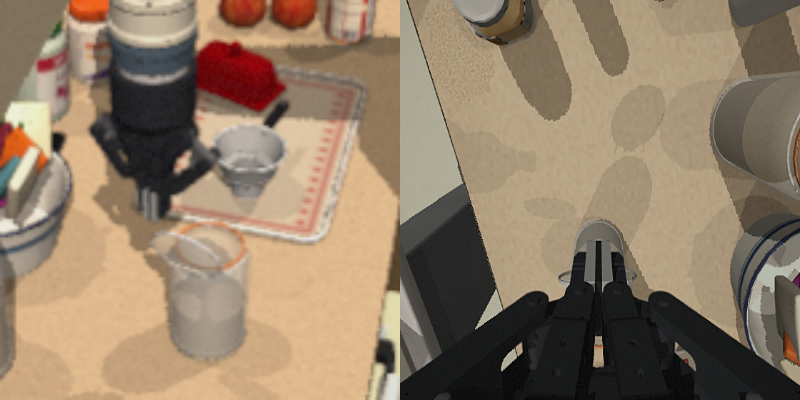

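Fingers are behind the lid (its rim shows round the fingertips at ~(600,270)), with the big jar clear to the right. Descending, then pushing the lid to upright.

```bash
python3 -m jog '[[[0,0,40,0,0],[0,0,88,0,0],[-8,0,88,0,0],[-16,0,88,0,0],[-22,0,88,0,0],[-28,0,88,0,0],[-34,0,88,0,0],[-40,0,88,0,0]]]'; python3 -m jog '[[[-5,0,0,0,0],[-10,0,0,0,0],[-15,0,0,0,0],[-19,0,0,0,0],[-23,0,0,0,0],[-25,0,0,0,0],[-25,0,0,0,0]]]'
python3 - <<'E'
from h import *
ims=[save(c,c+'7.png') for c in('side','scene')]
cv2.imwrite('pics/c7.png',np.hstack([cv2.resize(ims[0][110:260,200:350],(400,400)),cv2.resize(ims[1][120:270,200:350],(400,400))])[:,:,::-1])
s=env.observe();print(s['position'],s['wrist_force'])
E
```

```text
t: 12.45
position: [0.5244, 0.1472, 0.2081]
orientation: [2.48, 1.929, 0.001]
wrist_force: [-0.0, 1.5, 1.0]
finger_gap: -0.0001
grip_force: 0.7
t: 13.32
position: [0.5181, 0.123, 0.2077]
orientation: [2.48, 1.928, -0.0]
wrist_force: [0.7, -0.2, 0.4]
finger_gap: 0.0001
grip_force: 0.0
[0.51814987 0.12314587 0.20768606] [-0.50767646  0.16117077 -0.57339829]
```

View pics/c7.png

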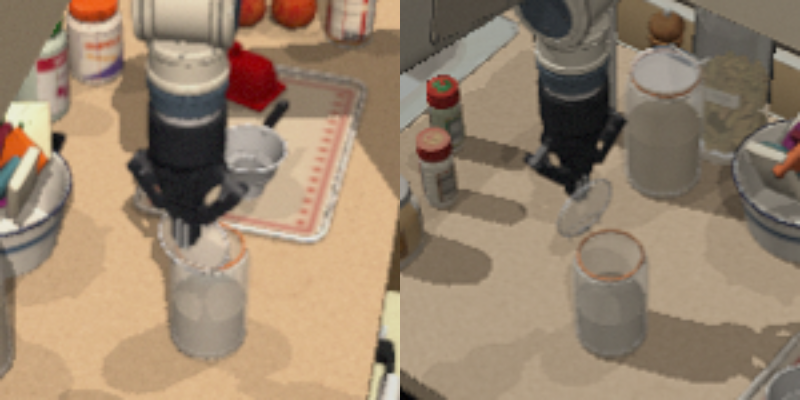

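Fingers are behind the now near-upright lid (scene crop (585,205)). Following the arc over.

```bash
python3 -m jog '[[[-5,0,0,0,0],[-10,0,0,0,0],[-15,0,1,0,0],[-20,0,2,0,0],[-24,0,4,0,0],[-29,0,6,0,0],[-33,0,8.5,0,0],[-37,0,11.5,0,0]]]'; python3 -m jog '[[[-3,0,3,0,0],[-6,0,6,0,0],[-8,0,9,0,0],[-10,0,13,0,0],[-11,0,16,0,0],[-12,0,19,0,0],[-12,0,19,0,0]]]'
python3 - <<'E'
from h import *
ims=[save(c,c+'8.png') for c in('side','scene')]
cv2.imwrite('pics/c8.png',np.hstack([cv2.resize(ims[0][110:260,200:350],(400,400)),cv2.resize(ims[1][120:270,200:350],(400,400))])[:,:,::-1])
s=env.observe();print(s['position'],s['wrist_force'])
E
```

```text
t: 14.42
position: [0.5091, 0.087, 0.1961]
orientation: [2.48, 1.928, -0.0]
wrist_force: [1.4, -0.0, 0.7]
finger_gap: 0.0001
grip_force: 0.4
t: 15.3
position: [0.506, 0.0757, 0.177]
orientation: [-2.48, -1.928, 0.001]
wrist_force: [-0.2, -0.3, -0.7]
finger_gap: 0.0002
grip_force: 0.0
[0.5061367  0.07577064 0.17727655] [ 0.4642478   0.55164766 -0.29266855]
```

View pics/c8.png

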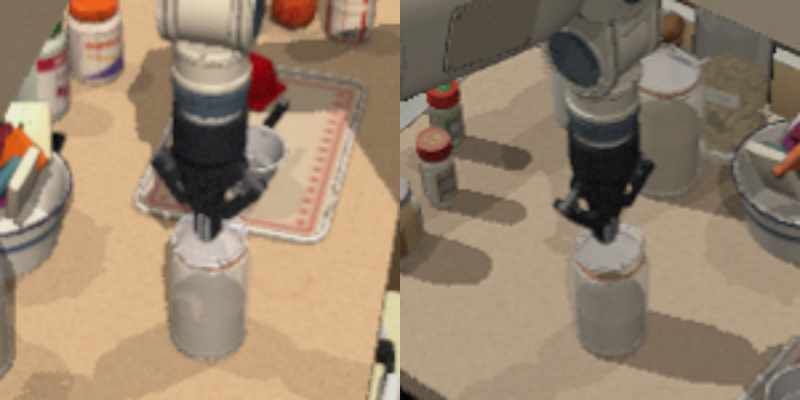

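The lid is over the mouth and nearly shut under the fingertips. Going down the last few mm in small steps.

```bash
python3 -m jog '[[[-2,0,2,0,0],[-4,0,4,0,0],[-6,0,5.5,0,0],[-6,0,5.5,0,0],[-6,0,5.5,0,0],[-6,0,5.5,0,0],[-6,0,6,0,0],[-6,0,6,0,0]]]'
```

```text
t: 16.4
position: [0.5047, 0.0699, 0.1713]
orientation: [-2.48, -1.928, 0.0]
wrist_force: [-0.6, -0.1, -0.2]
finger_gap: -0.0001
grip_force: 0.0
```

```bash
python3 -m jog '[[[0,0,0.5,0,0],[0,0,1,0,0],[0,0,1,0,0],[0,0,1,0,0]]]'
```

```text
t: 16.9
position: [0.5047, 0.0699, 0.1703]
orientation: [-2.48, -1.928, 0.0]
wrist_force: [-0.3, -0.2, -0.8]
finger_gap: 0.0002
grip_force: 0.0
```

```bash
python3 -m jog '[[[0,0,0.5,0,0],[0,0,1,0,0],[0,0,1,0,0],[0,0,1,0,0]]]'
```

```text
t: 17.4
position: [0.5047, 0.0698, 0.1694]
orientation: [2.48, 1.928, 0.0]
wrist_force: [-0.2, -0.6, 3.5]
finger_gap: -0.0004
grip_force: 1.5
```

```bash
python3 -m jog '[[[0,0,0.5,0,0],[0,0,0.5,0,0],[0,0,0.5,0,0]]]'
```

```text
t: 17.77
position: [0.5047, 0.0698, 0.169]
orientation: [2.48, 1.928, 0.0]
wrist_force: [-1.0, -1.5, 5.4]
finger_gap: -0.0
grip_force: 2.5
```

```bash
python3 -m jog '[[[0,0,0.5,0,0],[0,0,1,0,0],[0,0,1,0,0],[0,0,1,0,0]]]'
```

```text
t: 18.27
position: [0.5048, 0.0697, 0.1683]
orientation: [2.48, 1.928, 0.0]
wrist_force: [-3.0, -2.6, 8.1]
finger_gap: -0.0002
grip_force: 3.9
```

```bash
python3 -m jog '[[[0,0,0.5,0,0],[0,0,0.5,0,0],[0,0,0.5,0,0]]]'
```

```text
t: 18.65
position: [0.5049, 0.0697, 0.1679]
orientation: [2.479, 1.928, 0.001]
wrist_force: [-1.7, -2.1, 9.7]
finger_gap: 0.0002
grip_force: 4.7
```

```bash
python3 -m jog '[[[0,0,0.5,0,0],[0,0,0.5,0,0],[0,0,0.5,0,0],[0,0,0.5,0,0],[0,0,0.5,0,0],[0,0,0.5,0,0],[0,0,0.5,0,0],[0,0,0.5,0,0]]]'; python3 -m jog '[[[0,0,0,0,0],[0,0,0,0,0],[0,0,0,0,0],[0,0,0,0,0],[0,0,0,0,0],[0,0,0,0,0],[0,0,0,0,0],[0,0,0,0,0]]]'
python3 - <<'E'
from h import *
ims=[save(c,c+'9.png') for c in('side','scene')]
cv2.imwrite('pics/c9.png',np.hstack([cv2.resize(ims[0][90:260,200:370],(400,400)),cv2.resize(ims[1][150:320,230:400],(400,400))])[:,:,::-1])
s=env.observe();print(s['t'],s['position'],s['wrist_force'])
E
```

```text
t: 19.65
position: [0.5049, 0.0696, 0.1676]
orientation: [2.479, 1.927, 0.001]
wrist_force: [-3.1, -3.3, 10.7]
finger_gap: -0.0001
grip_force: 5.4
t: 20.65
position: [0.5049, 0.0696, 0.1676]
orientation: [2.479, 1.927, 0.001]
wrist_force: [-2.3, -3.0, 10.9]
finger_gap: 0.0001
grip_force: 5.4
20.75 [0.50489707 0.06963875 0.16759905] [-2.23591499 -2.4593597  10.32836396]
```

View pics/c9.png

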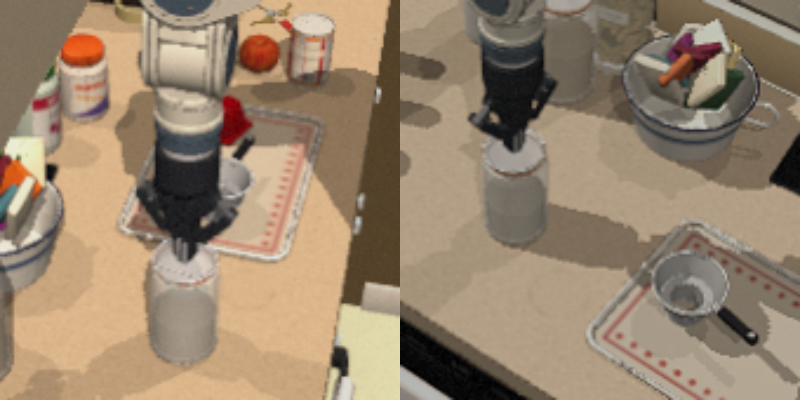

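The lid is shut under the fingertips with a steady push of about 11–12 N, the jar is upright and the funnel stands on the tray. Handing in.

```bash
python3 -c "
from cell import env
print(env.close_job()); print(env.observe()['wrist_force'])"
```

```text
the job is handed in; nothing more can be done
None
the job is handed in; nothing more can be done
```

The job is handed in, with no verdict returned: the funnel stands let go on the tray, and the arm is still pressing the closed lid on its seal with a steady push of about 11–12 N.

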